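# Hold the tea infuser ready over the mug

## Robot

A 6-joint arm with a two-finger parallel gripper is mounted at the origin on a cart in front of the work surface, level with it; the furniture and walls round the work are solid. World frame = base frame: x ahead of the robot, y to its left, z up, the work surface at z = 0. Lengths are in m, angles in rad, forces in N, time in s.
With the tool pointing down it reaches from about 0.4 to 0.825 m from the base axis. Payload 7 kg.
Tool frame: the origin (TCP) lies on the front face of the gripper's body, between the roots of the fingers; the fingertips stand 66 mm ahead of it and the grasp point (between the pads) lies 47 mm ahead of it; z points along the fingers, y is the line along which they close (so a half turn about z gives the same grasp; the last joint's range is limited). The gripper opens to 88 mm and grips with 3 to 60 N. Pads are 19 mm wide; open, the fingers measure 130 mm over their backs; the gripper's body (78 mm by 193 mm) begins 47 mm behind the grasp point.
Start: joints at [-1.034, 0.359, 0.012, 0, -1.224, -0.288], TCP at [0.166, -0.654, 0.292] pointing down, gripper open.
Joint ranges: [-3.07, 3.07], [-1.43, 2.12], [-1.02, 1.25], [-3.03, 1.67], [-3.05, -0], [-3.03, 3.03]. Speed limits (rad/s): [2.39, 2.39, 3.01, 3.14, 3.14, 3.14].

## Interface

Orientations are given as [roll, pitch, yaw] about the fixed x, y, z axes, in that order (R = Rz(yaw) Ry(pitch) Rx(roll)).
In Python, from station import arm gives the robot as it stands. The module is installed in compiled form; this text tells all that it offers.
- The arm moves only by the tool move_arm, never from a script. Its argument "increments" is a list of rows, each an object of numbers: "jaw": the gripper command: -1 is shut, 1 is fully open, values between are in proportion; "dx", "dy", "dz": the shift along the tool's x, y, z in m; "twist": the turn about the tool's z in rad. A call has 1 to 12 rows; each row shifts and turns the commanded pose from where the row before left it, along the tool's axes as they then stand; what a row does not reach is not made up. A row lasts 1/12 s, in which the tool goes at most 41.7 mm and 7.16 degrees, less where a joint would pass 70% of its speed; a pose out of reach is approached as far as the arm can. A call is refused whole if a number of a shift passes 0.0417 or a number of a turn 0.125, either way. A call with a gripper value outside its range is refused whole. The fingers move at their own pace and stop on an object; "force" is the grip in N (left out, the last holds). Time passes only in rows, so rows that do not move let the fingers close. It gives the time, the measured TCP pose, the force, the opening and the grip force at its end, in the units of the state.
- arm.get_state(): the state, without advancing time (a new reading comes with each control period).
- arm.grab_frame(name): name is "side" or "top" or "wrist"; returns the picture (420x560x3 uint8, blue, green, red); there is no depth.
- arm.camera_info(name): a dict with "K" (3x3 intrinsics, pixels), "extrinsics" (4x4, takes a point from camera to world coordinates). Camera axes: x right, y down, z forward; pixel columns grow to the right and rows downward; lengths in m; the calibration is good to about 2 mm. A picture is of the moment at which its call begins: read the wrist's pose just before it. camera_info takes no time and is no camera call; for the wrist camera it gives the pose at the moment of the call.
- arm.job_done(): hands the job in; it is judged then, once.
Trained networks look in the newest picture that a camera, given by its name, has taken for a name from the list of things; names that differ only in an ending like _2 or _b are one class to them, and where a whole thing is asked for, a point or a joint stands for the part that bears it (a point fixed in the world has none). Each returns a list of dicts, best first, with "score" (0 to 1); they miss things now and then, are a little off and sometimes report something else, mostly with a low value. They report only what shows in the picture. A call takes as long as a camera call.
- arm.find_in(camera, name): "position" ([x, y, z] in m, in world coordinates, good to about 4 mm: the middle of the surface that is visible of it).
- arm.silhouettes(camera, name): "pixels" (420x560 bool, what is visible of it).
- arm.pinpoint(camera, name): "position" ([x, y, z] in m, in world coordinates, good to about 4 mm: a listed point, or the origin of a listed thing).
The state is a dict: "t": time; "q": joint angles; "qd": joint speeds; "joint_efforts": joint torques, N m; "eef_pos": TCP position; "ee_rot": TCP orientation; "force": force on the tool from outside, world axes, zero at the start; "moment": the same for the moment, N m; "width": finger opening in m; "gripper_force": force on a finger pad.
Only numpy, scipy, OpenCV 4.12 (cv2) and the standard library are available. Lean on these libraries where they do the work, as an engineer would, in place of code of your own. Each camera call takes 0.05 s, during which the arm holds its last target. There are 200 camera calls.

## Task

Pick up the steel tea infuser, carry it over the tray of jars to the other side and hold it ready above the mug: upright, centred over the mouth, its wire arch in line with the mug's handle, and its underside a finger's breadth (about 15 mm) above the rim. Never touch the mug, and do not shift or tip the things on the tray. Finish still gripping the infuser there, motionless in the air; do not put it down or let go.

Things in the scene. Friction and masses are not known exactly. Their poses are not given: they have to be found in the camera images.
- infuser_grip (a point): centre of the tea infuser's green silicone grip, to be grasped from above: a block 34 mm along the point's x, 12 mm along its y (close the fingers along y), 26 mm high. It tops a wire arch, 65 mm wide in the point's x-z plane (x: the arch's line), over a steel cup 60 mm high, 61 mm across. The grip's centre is 108 mm above the infuser's underside, its top 121 mm. z up.
- infuser_base (a point): centre of the infuser's round underside (47 mm across), 108 mm below infuser_grip, same axes; z = 0 at the start.
- mug_rim (a point): centre of the mouth of the brown stoneware mug, at rim height, 89 mm above the worktop; z up, the handle sticks out along the point's -y and reaches 83 mm from the centre. The mug (loose, 0.36 kg) is 98 mm across outside, about 80 mm inside; it stands on the side of the tray where the infuser is not, handle roughly toward the robot.
- mug: the mug; origin at its underside, z up; handle along -y. The mouth's centre is 17 mm along +y and 89 mm up from this origin.
- tray: pale serving tray, fixed to the worktop between the infuser and the mug, 416 mm along its x (roughly away from the robot) by 226 mm along its y, rim 18 mm high; origin at the centre of its underside. Four things stand on it, the highest reaching 130 mm above the worktop.
- jar_jam: jar of jam with a red lid on the tray, 61 mm across, 75 mm high, loose; origin at the centre of its underside, z up.
- spice_jar: spice jar with a pale cap on the tray, 44 mm across, 109 mm high, loose; origin at the centre of its underside, z up.
- jar_honey: jar of honey with a red lid on the tray, 55 x 59 mm, 85 mm high, loose; origin at the centre of its underside, z up.
- coffee_box: upright white and brown coffee box on the tray, 44 x 55 mm, 127 mm high, loose; origin at the centre of its underside, z up.
- infuser: the whole infuser: loose, about 0.12 kg, standing upright on the worktop left or right of the tray; origin and axes as infuser_base.

How it is judged:
On the way:
1. the infuser is carried over the tray, its underside more than 80 mm above the worktop (z of infuser_base in the frame of tray above 0.08 m and x of infuser_base in the frame of tray between -0.21 and 0.21 m and y of infuser_base in the frame of tray between -0.07 and 0.07 m), for 0.1 s.
At the end, for the whole second after the job is handed in: Gripped in the air at rest: underside 5 to 30 mm above the mug's rim, within 10 mm of the mouth's centre, arch within 0.2 rad of the handle's line (either way), upright within 0.15 rad, mug untouched and unmoved (10 mm), the things on the tray within 20 mm of their places and upright (horizontal distance between infuser_base and mug_rim below 0.01 m and z of infuser_base in the frame of mug_rim between 0.005 and 0.03 m and angle between the x axis of infuser_grip and the y axis of mug_rim, either way round below 0.2 rad and angle between infuser_base's own z axis and vertical below 0.15 rad and height (world z) of infuser_base above 0.09 m and contact force between the fingers and infuser above 1 N and contact force between infuser and mug below 0.05 N and linear speed of mug below 0.01 m/s and angle between mug's own z axis and vertical below 0.05 rad and distance of mug from where it was at the start of the episode below 0.01 m and distance of each of jar_jam, spice_jar, jar_honey, coffee_box from where it was at the start of the episode below 0.02 m and angle between each of jar_jam, spice_jar, jar_honey, coffee_box's own z axis and vertical below 0.1 rad and linear speed of infuser below 0.02 m/s); the arm keeps its last pose, push and grip.
It fails at once if the mug is touched by the infuser or the arm (contact force between any of infuser, the arm, the fingers and mug above 0.5 N).
It fails at once if a thing on the tray is shifted more than 20 mm or tipped (distance of any of jar_jam, spice_jar, jar_honey, coffee_box from where it was at the start of the episode above 0.02 m or angle between any of jar_jam, spice_jar, jar_honey, coffee_box's own z axis and vertical above 0.2 rad).
It also fails if it takes over 48 s, if anything falls off the work surface, if the arm or the gripper's body presses on something with over 40 N, if the wrist force passes 120 N, or if a joint passes its speed limit or range.

## Working session

There is one attempt and no reset: what is moved stays moved. The work goes in short steps, Python scripts to look and compute and a tool call to move; the robot and the scene stay as the last step left them, time stands still between calls to the robot, and variables do not carry over. Pictures are saved under pics/ and viewed, at most 10 in all, crops included, and the job is handed in when it is done.

Besides the shell and the picture viewer there is one more tool, called after "Emit:" as name(argument=value, ...), one argument or row to a line, values as JSON. move_arm: Moves the arm, as the interface text tells. Its arguments: {"type":"object","properties":{"increments":{"type":"array"},"force":{"type":"number"}},"required":["increments"]}

```bash
mkdir -p pics; python3 - <<'E'
from station import arm
import cv2,numpy as np
s=arm.get_state();print(s['t'],s['eef_pos'],s['ee_rot'],s['width'])
for c in('top','side'):
    cv2.imwrite(f'pics/{c}0.png',arm.grab_frame(c))
    for n in('infuser_grip','infuser_base','mug_rim','mug','tray','coffee_box','jar_jam','spice_jar','jar_honey'):
        print(c,n,[(np.round(d['position'],3).tolist(),round(d['score'],2)) for d in arm.pinpoint(c,n)[:2]])
print(arm.get_state()['t'])
E
```

```text
0.0 [ 0.16610631 -0.65383841  0.29119586] [ 3.13989688e+00 -1.32381787e-04 -2.89292877e+00] 0.08757399815456587
top infuser_grip [([0.528, 0.28, 0.107], 0.55)]
top infuser_base [([0.525, 0.279, -0.003], 0.92), ([0.459, -0.242, -0.002], 0.66)]
top mug_rim [([0.471, -0.238, 0.088], 0.98)]
top mug [([0.458, -0.242, -0.002], 0.75)]
top tray [([0.546, -0.008, -0.001], 0.56)]
top coffee_box [([0.687, -0.03, 0.0], 0.64)]
top jar_jam [([0.605, -0.012, 0.002], 0.59)]
top spice_jar [([0.458, -0.0, 0.002], 0.62)]
top jar_honey []
side infuser_grip [([0.525, 0.277, 0.112], 0.58)]
side infuser_base [([0.524, 0.279, -0.004], 0.7)]
side mug_rim [([0.473, -0.232, 0.088], 0.61)]
side mug [([0.458, -0.24, 0.002], 0.96)]
side tray [([0.547, -0.01, 0.0], 0.87)]
side coffee_box [([0.682, -0.028, 0.002], 0.95)]
side jar_jam [([0.602, -0.016, 0.002], 0.59)]
side spice_jar [([0.456, 0.007, 0.001], 0.93)]
side jar_honey [([0.531, -0.022, 0.003], 0.81)]
1.0
```

```bash
python3 -c "
import cv2,numpy as np
a=cv2.imread('pics/top0.png');b=cv2.imread('pics/side0.png')
cv2.imwrite('pics/both0.png',cv2.resize(np.vstack([a,b]),(400,600)) if 0 else cv2.resize(np.hstack([a,b]),(800,300)))"
```

```text
(no output)
```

View pics/top0.png

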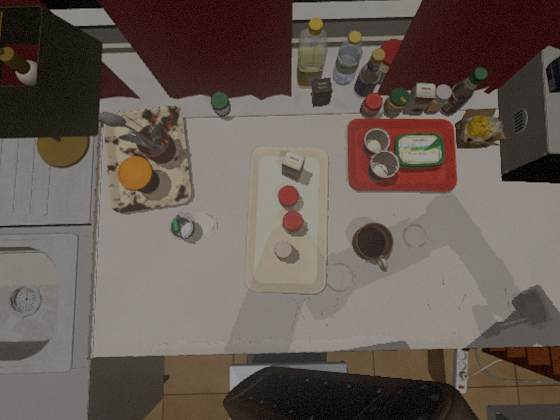

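View pics/side0.png

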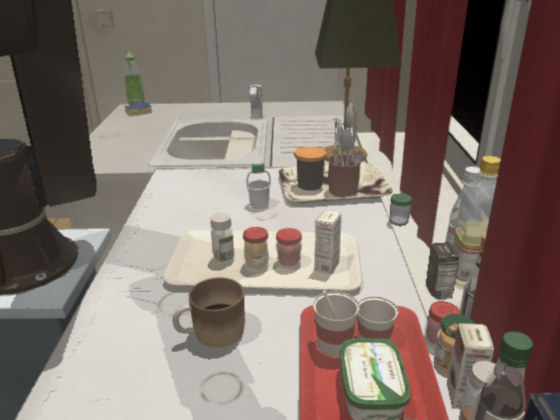

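The top view shows the infuser at about (180,228), the tray with four items at columns 250–327, and the mug at (373,242) with its handle toward (383,266). The side view agrees, with the infuser at (260,187) and the mug at (217,312).

```bash
cat > h.py <<'E'
from station import arm
import numpy as np
def rot(psi): return np.array([[np.cos(psi),np.sin(psi)],[np.sin(psi),-np.cos(psi)]]) # cols: tool x, tool y
def ray(cam,uv,z,info=None):
    i=info or arm.camera_info(cam);T=np.array(i['extrinsics']);d=T[:3,:3]@np.linalg.solve(np.array(i['K']),np.c_[uv,np.ones(len(uv))].T)
    o=T[:3,3:];return (o+d*(z-o[2])/d[2]).T[:,:2]
def loc(cam,n,z):
    arm_s=arm.silhouettes(cam,n)
    if not arm_s: return None
    m=arm_s[0]['pixels'];uv=np.argwhere(m)[:,::-1]
    P=ray(cam,uv,z);c=P.mean(0);w,v=np.linalg.eigh(np.cov((P-c).T))
    return c,np.sqrt(w),np.arctan2(v[1,1],v[0,1]),P
E
python3 - <<'E'
from h import *
s=arm.get_state();p=s['eef_pos'];yaw=s['ee_rot'][2];R=rot(yaw)
T=np.array(arm.camera_info('wrist')['extrinsics']);d=T[:3,3]-p
print('cam offset in tool xy',d[:2]@R,'z',-d[2],'fwd in tool',T[:2,2]@R,-T[2,2])
arm.grab_frame('top')
c,w,a,P=loc('top','mug',0.05);print('mug',c,w,a)
rel=P-np.array([.472,-.235]);r=np.hypot(*rel.T);k=r>.058;print('handle dir',k.sum(),np.arctan2(*-rel[k].mean(0)[::-1]))
x=loc('top','infuser_grip',.108);print('inf',x[:3] if x else x)
for a,b in [((.166,-.654),(.44,-.15)),((.44,-.15),(.47,.25))]: print((np.array(b)-a)@R)
E
```

```text
cam offset in tool xy [0.07012324 0.00081416] z -0.09158421258819294 fwd in tool [-0.2638356   0.00080831] 0.9645673250063487
mug [ 0.46945325 -0.24114466] [0.02662332 0.02998396] -2.7416453627922905
handle dir 77 0.5421200787557278
inf (array([0.51811884, 0.26603479]), array([0.01465946, 0.01723706]), np.float64(1.006825564530854))
[-0.38966634  0.42101323]
[-0.12757059  0.38029691]
```

Emit:
move_arm(
  increments=[
    {"jaw": 1,"dx": -0.0244,"dy": 0.0263},
    {"jaw": 1,"dx": -0.0244,"dy": 0.0263},
    {"jaw": 1,"dx": -0.0244,"dy": 0.0263},
    {"jaw": 1,"dx": -0.0244,"dy": 0.0263},
    {"jaw": 1,"dx": -0.0244,"dy": 0.0263},
    {"jaw": 1,"dx": -0.0244,"dy": 0.0263},
    {"jaw": 1,"dx": -0.0244,"dy": 0.0263},
    {"jaw": 1,"dx": -0.0244,"dy": 0.0263},
    {"jaw": 1,"dx": -0.0244,"dy": 0.0263},
    {"jaw": 1,"dx": -0.0244,"dy": 0.0263},
    {"jaw": 1,"dx": -0.0244,"dy": 0.0263},
    {"jaw": 1,"dx": -0.0244,"dy": 0.0263},
  ],
)

```text
$.increments[0]: bad value
```

Emit:
move_arm(
  increments=[
    {"jaw": 1,"dx": -0.0244,"dy": 0.0263},
    {"jaw": 1,"dx": -0.0244,"dy": 0.0263},
    {"jaw": 1,"dx": -0.0244,"dy": 0.0263},
    {"jaw": 1,"dx": -0.0244,"dy": 0.0263},
  ],
)

```text
$.increments[0]: bad value
```

```bash
python3 - <<'E'
from h import *
s=arm.get_state();print(s['t'],s['eef_pos'],s['ee_rot'],s['q'])
arm.grab_frame('wrist')
for n in('mug_rim','mug','spice_jar'): print(n,[(np.round(d['position'],3).tolist(),round(d['score'],2)) for d in arm.pinpoint('wrist',n)[:2]])
print((np.array([.48,.25])-s['eef_pos'][:2])@rot(s['ee_rot'][2]))
E
```

```text
1.15 [ 0.16618262 -0.65420148  0.29216169] [-3.14158344e+00  2.27941422e-05 -2.89281947e+00] [-1.03391643e+00  3.58594137e-01  1.19007756e-02 -2.04525063e-05
 -1.22408765e+00 -2.88099754e-01]
mug_rim []
mug []
spice_jar []
[-0.52678463  0.79909925]
```

Emit:
move_arm(
  increments=[
    {"jaw": 1,"dx": -0.0244,"dy": 0.0263,"dz": 0,"twist": 0},
    {"jaw": 1,"dx": -0.0244,"dy": 0.0263,"dz": 0,"twist": 0},
    {"jaw": 1,"dx": -0.0244,"dy": 0.0263,"dz": 0,"twist": 0},
    {"jaw": 1,"dx": -0.0244,"dy": 0.0263,"dz": 0,"twist": 0},
    {"jaw": 1,"dx": -0.0244,"dy": 0.0263,"dz": 0,"twist": 0},
    {"jaw": 1,"dx": -0.0244,"dy": 0.0263,"dz": 0,"twist": 0},
    {"jaw": 1,"dx": -0.0244,"dy": 0.0263,"dz": 0,"twist": 0},
    {"jaw": 1,"dx": -0.0244,"dy": 0.0263,"dz": 0,"twist": 0},
  ],
)

```text
t: 2.02
eef_pos: [0.304, -0.4007, 0.2924]
ee_rot: [-3.141, 0.0, -2.893]
force: [1.4, 0.2, 0.8]
width: 0.0877
gripper_force: 0.0
```

Emit:
move_arm(
  increments=[
    {"jaw": 1,"dx": -0.0264,"dy": 0.0243,"dz": 0,"twist": 0},
    {"jaw": 1,"dx": -0.0264,"dy": 0.0243,"dz": 0,"twist": 0},
    {"jaw": 1,"dx": -0.0264,"dy": 0.0243,"dz": 0,"twist": 0},
    {"jaw": 1,"dx": -0.0264,"dy": 0.0243,"dz": 0,"twist": 0},
    {"jaw": 1,"dx": -0.0264,"dy": 0.0243,"dz": 0,"twist": 0},
    {"jaw": 1,"dx": 0,"dy": 0,"dz": 0,"twist": 0},
    {"jaw": 1,"dx": 0,"dy": 0,"dz": 0,"twist": 0},
  ],
)

```text
t: 2.6
eef_pos: [0.4026, -0.2504, 0.2924]
ee_rot: [-3.141, 0.001, -2.889]
force: [-0.3, -0.5, 0.0]
width: 0.0877
gripper_force: 0.0
```

```bash
python3 - <<'E'
from h import *
import cv2
s=arm.get_state();print(s['t'],s['eef_pos'],s['ee_rot'],s['q'])
im=arm.grab_frame('wrist')
for n in('mug_rim','mug','spice_jar'): print(n,[(np.round(d['position'],3).tolist(),round(d['score'],2)) for d in arm.pinpoint('wrist',n)[:2]])
np.save('mugT.npy',arm.camera_info('wrist'));cv2.imwrite('pics/mug.png',im)
print((np.array([.48,.25])-s['eef_pos'][:2])@rot(s['ee_rot'][2]))
E
```

```text
2.6 [ 0.40260742 -0.25043572  0.29244238] [-3.14134696e+00  6.61898391e-04 -2.88900295e+00] [-1.40028967e-01  2.15775896e-02 -4.13436100e-01 -2.89512919e-05
 -1.13507710e+00 -1.17816553e+00]
mug_rim [([0.475, -0.232, 0.09], 0.58)]
mug [([0.458, -0.242, 0.0], 0.65)]
spice_jar []
[-0.20000184  0.46521477]
```

View pics/mug.png

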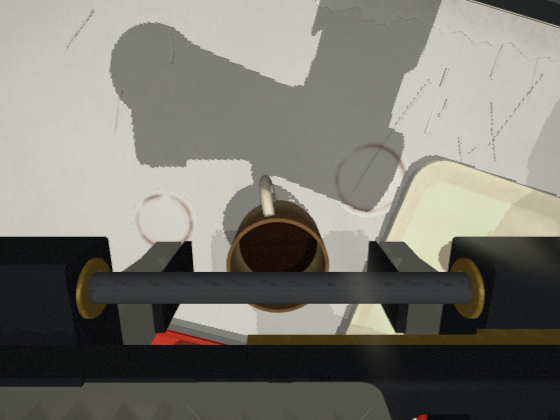

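The wrist view, where image-up is toward the robot, shows the mug mouth at about (278,264) and the handle tip at about (265,178). The gripper bar hides the lower part of the mouth.

```bash
python3 - <<'E'
from h import *
import cv2
i=np.load('mugT.npy',allow_pickle=True).item()
c=ray('',[[228,264],[328,264],[278,218],[278,310],[278,264]],.089,i);print(c)
for z in(.05,.06,.07,.08):
    t=ray('',[[265,178]],z,i)[0]
    for o in ([.4725,-.234],):
        d=np.array(o)-t;print(z,t,np.hypot(*d),np.arctan2(d[1],d[0]))
E
```

```text
[[ 0.47833418 -0.28225006]
 [ 0.45531317 -0.19101245]
 [ 0.42285983 -0.24768492]
 [ 0.51433337 -0.22470026]
 [ 0.46682529 -0.23663767]]
0.05 [ 0.39755736 -0.2675299 ] 0.08210148497528384 0.42069592782664184
0.06 [ 0.39562047 -0.26757394] 0.08389083216973733 0.4117458836763879
0.07 [ 0.39368358 -0.26761798] 0.08568661833246945 0.40317031930161784
0.08 [ 0.39174669 -0.26766202] 0.0874884469659652 0.3949473990603157
```

Emit:
move_arm(
  increments=[
    {"jaw": 1,"dx": -0.013,"dy": 0.033,"dz": 0,"twist": 0},
    {"jaw": 1,"dx": -0.013,"dy": 0.033,"dz": 0,"twist": 0},
    {"jaw": 1,"dx": -0.013,"dy": 0.033,"dz": 0,"twist": 0},
    {"jaw": 1,"dx": -0.013,"dy": 0.033,"dz": 0,"twist": 0},
    {"jaw": 1,"dx": -0.013,"dy": 0.033,"dz": 0,"twist": 0},
    {"jaw": 1,"dx": -0.013,"dy": 0.033,"dz": 0,"twist": 0},
    {"jaw": 1,"dx": -0.013,"dy": 0.033,"dz": 0,"twist": 0},
    {"jaw": 1,"dx": -0.013,"dy": 0.033,"dz": 0,"twist": 0},
    {"jaw": 1,"dx": -0.013,"dy": 0.033,"dz": 0,"twist": 0},
    {"jaw": 1,"dx": -0.013,"dy": 0.033,"dz": 0,"twist": 0},
    {"jaw": 1,"dx": -0.013,"dy": 0.033,"dz": 0,"twist": 0},
    {"jaw": 1,"dx": -0.013,"dy": 0.033,"dz": 0,"twist": 0},
  ],
)

```text
t: 3.8
eef_pos: [0.4555, 0.1709, 0.2923]
ee_rot: [3.141, 0.0, -2.895]
force: [-0.1, -0.6, 0.7]
width: 0.0878
gripper_force: 0.0
```

Emit:
move_arm(
  increments=[
    {"jaw": 1,"dx": -0.013,"dy": 0.033,"dz": 0,"twist": 0},
    {"jaw": 1,"dx": -0.013,"dy": 0.033,"dz": 0,"twist": 0},
    {"jaw": 1,"dx": 0,"dy": 0,"dz": 0,"twist": 0},
    {"jaw": 1,"dx": 0,"dy": 0,"dz": 0,"twist": 0},
  ],
)

```text
t: 4.13
eef_pos: [0.4647, 0.2411, 0.2914]
ee_rot: [-3.141, -0.001, -2.893]
force: [0.1, -1.0, -1.3]
width: 0.0874
gripper_force: 0.0
```

```bash
python3 - <<'E'
from h import *
import cv2
s=arm.get_state();print(s['t'],s['eef_pos'],s['ee_rot'],s['q'])
im=arm.grab_frame('wrist')
for n in('infuser_grip','infuser_base'): print(n,[(np.round(d['position'],3).tolist(),round(d['score'],2)) for d in arm.pinpoint('wrist',n)[:2]])
np.save('infT.npy',arm.camera_info('wrist'));cv2.imwrite('pics/inf.png',im)
E
```

```text
4.1333 [0.46474516 0.24114256 0.29144748] [-3.14083424e+00 -1.09433043e-03 -2.89263673e+00] [ 8.53685115e-01  1.09978369e-01 -3.19111133e-01  1.91524051e-06
 -1.14303827e+00 -2.17552590e+00]
infuser_grip [([0.524, 0.282, 0.107], 0.91), ([0.532, -0.025, 0.007], 0.68)]
infuser_base [([0.525, 0.28, 0.003], 0.76)]
```

View pics/inf.png

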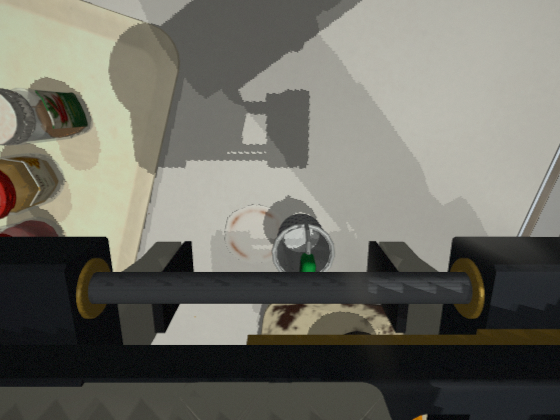

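The wrist view shows the infuser's cup ring at about (302,250) and the green grip at (309,262), partly behind the gripper bar. The arch runs nearly along the image's vertical. I'll move forward for a clear look.

Emit:
move_arm(
  increments=[
    {"jaw": 1,"dx": -0.02,"dy": 0.003,"dz": 0,"twist": 0},
    {"jaw": 1,"dx": -0.02,"dy": 0.003,"dz": 0,"twist": 0},
    {"jaw": 1,"dx": -0.02,"dy": 0.003,"dz": 0,"twist": 0},
    {"jaw": 1,"dx": -0.02,"dy": 0.003,"dz": 0,"twist": 0},
    {"jaw": 1,"dx": 0,"dy": 0,"dz": 0,"twist": 0},
    {"jaw": 1,"dx": 0,"dy": 0,"dz": 0,"twist": 0},
  ],
)

```text
t: 4.78
eef_pos: [0.5394, 0.2706, 0.2917]
ee_rot: [-3.141, -0.001, -2.895]
force: [0.5, -0.4, -0.7]
width: 0.0878
gripper_force: 0.0
```

```bash
python3 - <<'E'
from h import *
import cv2
s=arm.get_state();print(s['t'],s['eef_pos'],s['ee_rot'],s['q'])
im=arm.grab_frame('wrist')
for n in('infuser_grip','infuser_base'): print(n,[(np.round(d['position'],3).tolist(),round(d['score'],2)) for d in arm.pinpoint('wrist',n)[:2]])
np.save('infT.npy',arm.camera_info('wrist'));cv2.imwrite('pics/inf2raw.png',im)
h=cv2.cvtColor(im,cv2.COLOR_BGR2HSV);m=cv2.inRange(h,(45,90,30),(85,255,255))
n,l,st,ce=cv2.connectedComponentsWithStats(m);k=[j for j in range(1,n) if st[j,4]>40];print([(st[j].tolist(),ce[j].round()) for j in k])
cv2.imwrite('pics/inf2.png',cv2.resize(im[60:270,180:460],(800,600),interpolation=cv2.INTER_CUBIC))
E
```

```text
4.7833 [0.53944267 0.27060517 0.29170156] [-3.14118849e+00 -8.05867035e-04 -2.89517888e+00] [ 7.88335224e-01  2.42894986e-01 -1.52543651e-01 -7.51749142e-05
 -1.17625655e+00 -2.11268869e+00]
infuser_grip [([0.525, 0.282, 0.11], 0.64)]
infuser_base [([0.524, 0.283, 0.004], 0.58)]
[([13, 0, 17, 20, 61], array([22., 11.])), ([31, 0, 34, 43, 474], array([51., 23.])), ([288, 165, 18, 44, 621], array([297., 187.]))]
```

View pics/inf2.png

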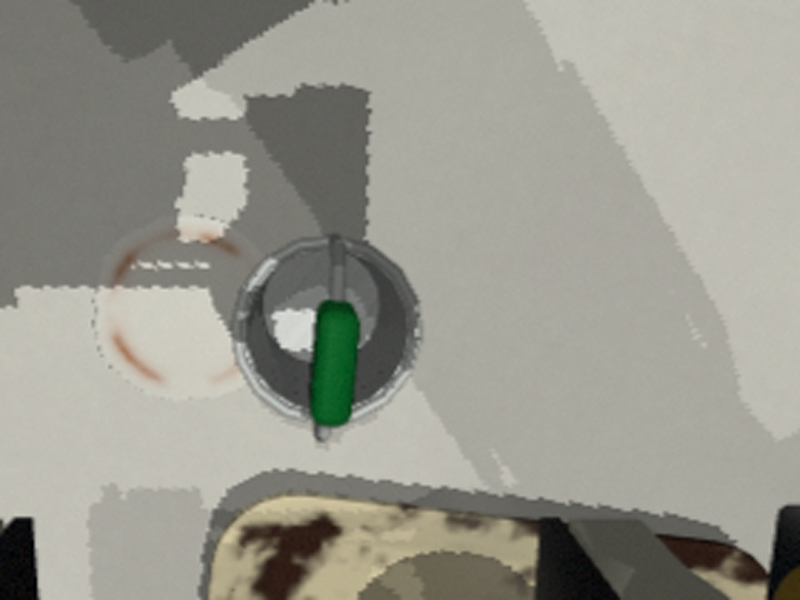

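A clear view: the green grip's blob is centred at (297,187). The arch runs nearly along the image's vertical, from (298,143) to (293,213).

```bash
python3 - <<'E'
from h import *
import cv2
i=np.load('infT.npy',allow_pickle=True).item();im=cv2.imread('pics/inf2raw.png')
m=cv2.inRange(cv2.cvtColor(im,cv2.COLOR_BGR2HSV),(45,90,30),(85,255,255));m[:150]=0
P=ray('',np.argwhere(m)[:,::-1],.117,i);c=P.mean(0);w,v=np.linalg.eigh(np.cov((P-c).T))
a=np.arctan2(v[1,1],v[0,1]);a=(a+np.pi/2)%np.pi-np.pi/2;print(c,np.sqrt(w*12),a)
q=ray('',[[297.6,143.3],[292.7,213]],.075,i);d=q[1]-q[0];print(q,np.arctan2(d[1],d[0]))
s=arm.get_state();y=s['ee_rot'][2];print('twist',y-(a-np.pi), 'shift',(np.array([.5245,.281])-s['eef_pos'][:2])@rot(y),(c-s['eef_pos'][:2])@rot(y))
E
```

```text
[0.5228003  0.28190026] [0.0116815  0.03403919] 0.18974137015808124
[[0.4922694  0.27681004]
 [0.55631117 0.28915202]] 0.19038368425501173
twist 0.058086751917323376 shift [0.0109548  0.01321255] [0.01238174 0.01450224]
```

Emit:
move_arm(
  increments=[
    {"jaw": 1,"dx": 0.0115,"dy": 0.0137,"dz": 0,"twist": 0},
    {"jaw": 1,"dx": 0,"dy": 0,"dz": 0,"twist": 0.058},
    {"jaw": 1,"dx": 0,"dy": 0,"dz": 0.03,"twist": 0},
    {"jaw": 1,"dx": 0,"dy": 0,"dz": 0.03,"twist": 0},
    {"jaw": 1,"dx": 0,"dy": 0,"dz": 0.025,"twist": 0},
    {"jaw": 1,"dx": 0,"dy": 0,"dz": 0.025,"twist": 0},
    {"jaw": 1,"dx": 0,"dy": 0,"dz": 0.015,"twist": 0},
    {"jaw": 1,"dx": 0,"dy": 0,"dz": 0.01,"twist": 0},
    {"jaw": 1,"dx": 0,"dy": 0,"dz": 0,"twist": 0},
    {"jaw": 1,"dx": 0,"dy": 0,"dz": 0,"twist": 0},
  ],
)

```text
t: 5.77
eef_pos: [0.5243, 0.2824, 0.1578]
ee_rot: [-3.142, 0.0, -2.951]
force: [0.3, -0.1, 0.6]
width: 0.0876
gripper_force: 0.0
```

Emit:
move_arm(
  increments=[
    {"jaw": -1,"dx": 0,"dy": 0,"dz": 0,"twist": 0},
    {"jaw": -1,"dx": 0,"dy": 0,"dz": 0,"twist": 0},
    {"jaw": -1,"dx": 0,"dy": 0,"dz": 0,"twist": 0},
    {"jaw": -1,"dx": 0,"dy": 0,"dz": 0,"twist": 0},
    {"jaw": -1,"dx": 0,"dy": 0,"dz": 0,"twist": 0},
    {"jaw": -1,"dx": 0,"dy": 0,"dz": 0,"twist": 0},
    {"jaw": -1,"dx": 0,"dy": 0,"dz": 0,"twist": 0},
    {"jaw": -1,"dx": 0,"dy": 0,"dz": 0,"twist": 0},
    {"jaw": -1,"dx": 0,"dy": 0,"dz": 0,"twist": 0},
    {"jaw": -1,"dx": 0,"dy": 0,"dz": 0,"twist": 0},
  ],
  force=25,
)

```text
t: 6.6
eef_pos: [0.5243, 0.2824, 0.1571]
ee_rot: [-3.142, -0.0, -2.951]
force: [-0.3, 1.3, 0.1]
width: 0.0267
gripper_force: 0.0
```

Emit:
move_arm(
  increments=[
    {"jaw": -1,"dx": 0,"dy": 0,"dz": 0,"twist": 0},
    {"jaw": -1,"dx": 0,"dy": 0,"dz": 0,"twist": 0},
    {"jaw": -1,"dx": 0,"dy": 0,"dz": 0,"twist": 0},
    {"jaw": -1,"dx": 0,"dy": 0,"dz": 0,"twist": 0},
    {"jaw": -1,"dx": 0,"dy": 0,"dz": 0,"twist": 0},
    {"jaw": -1,"dx": 0,"dy": 0,"dz": 0,"twist": 0},
  ],
)

```text
t: 7.1
eef_pos: [0.5242, 0.2824, 0.1571]
ee_rot: [-3.142, -0.0, -2.951]
force: [-0.2, -0.2, -0.4]
width: 0.012
gripper_force: 25.0
```

Emit:
move_arm(
  increments=[
    {"jaw": -1,"dx": 0,"dy": 0,"dz": -0.01,"twist": 0},
    {"jaw": -1,"dx": 0,"dy": 0,"dz": -0.015,"twist": 0},
    {"jaw": -1,"dx": 0,"dy": 0,"dz": -0.02,"twist": 0},
    {"jaw": -1,"dx": 0,"dy": 0,"dz": -0.02,"twist": 0},
    {"jaw": -1,"dx": 0,"dy": 0,"dz": -0.02,"twist": 0},
    {"jaw": -1,"dx": 0,"dy": 0,"dz": -0.02,"twist": 0},
    {"jaw": -1,"dx": 0,"dy": 0,"dz": -0.02,"twist": 0},
    {"jaw": -1,"dx": 0,"dy": 0,"dz": -0.02,"twist": 0},
    {"jaw": -1,"dx": 0,"dy": 0,"dz": -0.01,"twist": 0},
    {"jaw": -1,"dx": 0,"dy": 0,"dz": -0.005,"twist": 0},
    {"jaw": -1,"dx": 0,"dy": 0,"dz": 0,"twist": 0},
  ],
)

```text
t: 8.02
eef_pos: [0.5244, 0.2825, 0.3183]
ee_rot: [3.141, 0.001, -2.951]
force: [-0.1, 0.4, -1.7]
width: 0.012
gripper_force: 25.0
```

```bash
python3 - <<'E'
from h import *
import cv2
s=arm.get_state();p=s['eef_pos'];y=s['ee_rot'][2];print(s['t'],p,s['ee_rot'],s['force'],s['width'],s['gripper_force'])
for c in('side','top'):
    im=arm.grab_frame(c)
    if c=='side': cv2.imwrite('pics/lift.png',im)
    for n in('infuser_grip','infuser_base','mug_rim','mug'): print(c,n,[(np.round(d['position'],4).tolist(),round(d['score'],2)) for d in arm.pinpoint(c,n)[:2]])
t=np.array([.471,-.235]);print('yaw to',.40-np.pi,'twist',y-(.40-np.pi));print('shift',(t-p[:2])@rot(y))
E
```

```text
8.0167 [0.52439571 0.2825412  0.31826587] [ 3.14053866e+00  1.48284417e-03 -2.95077491e+00] [-0.09291054  0.37416411 -1.73019159] 0.012001781714582585 24.97616708278656
side infuser_grip [([0.5262, 0.2829, 0.2727], 0.78)]
side infuser_base [([0.5274, -0.0203, 0.0005], 0.74), ([0.527, 0.2827, 0.161], 0.69)]
side mug_rim [([0.4742, -0.228, 0.0888], 0.77)]
side mug [([0.4571, -0.242, 0.0025], 0.62)]
top infuser_grip [([0.526, 0.2804, 0.2674], 0.44)]
top infuser_base [([0.5249, 0.2841, 0.1555], 0.48), ([0.5229, 0.2822, 0.1606], 0.4)]
top mug_rim [([0.4687, -0.2384, 0.0898], 0.85), ([0.6034, -0.0102, 0.0033], 0.42)]
top mug [([0.4558, -0.2407, -0.0049], 0.68), ([0.5243, 0.2779, 0.2658], 0.49)]
yaw to -2.741592653589793 twist -0.2091822596583972
shift [ 0.15058438 -0.49802043]
```

View pics/lift.png

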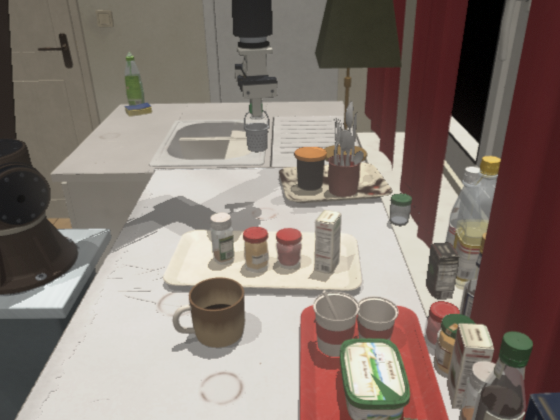

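The side view shows the infuser hanging upright in the gripper at about (257,130), with the tray items undisturbed. Next I carry it across.

Emit:
move_arm(
  increments=[
    {"jaw": -1,"dx": 0.003,"dy": -0.01,"dz": 0,"twist": 0},
    {"jaw": -1,"dx": 0.0063,"dy": -0.0208,"dz": 0,"twist": 0},
    {"jaw": -1,"dx": 0.0063,"dy": -0.0208,"dz": 0,"twist": 0},
    {"jaw": -1,"dx": 0.0063,"dy": -0.0208,"dz": 0,"twist": 0},
    {"jaw": -1,"dx": 0.0063,"dy": -0.0208,"dz": 0,"twist": 0},
    {"jaw": -1,"dx": 0.0063,"dy": -0.0208,"dz": 0,"twist": 0},
    {"jaw": -1,"dx": 0.0063,"dy": -0.0208,"dz": 0,"twist": 0},
    {"jaw": -1,"dx": 0.0063,"dy": -0.0208,"dz": 0,"twist": 0},
    {"jaw": -1,"dx": 0.0063,"dy": -0.0208,"dz": 0,"twist": 0},
    {"jaw": -1,"dx": 0.0063,"dy": -0.0208,"dz": 0,"twist": 0},
    {"jaw": -1,"dx": 0.0063,"dy": -0.0208,"dz": 0,"twist": 0},
    {"jaw": -1,"dx": 0.0063,"dy": -0.0208,"dz": 0,"twist": 0},
  ],
)

```text
t: 9.52
eef_pos: [0.4976, 0.0321, 0.3174]
ee_rot: [3.141, 0.0, -2.951]
force: [0.2, -0.8, -0.5]
width: 0.0118
gripper_force: 25.0
```

Emit:
move_arm(
  increments=[
    {"jaw": -1,"dx": 0.0063,"dy": -0.0208,"dz": 0,"twist": 0},
    {"jaw": -1,"dx": 0.0063,"dy": -0.0208,"dz": 0,"twist": 0},
    {"jaw": -1,"dx": 0.0063,"dy": -0.0208,"dz": 0,"twist": 0},
    {"jaw": -1,"dx": 0.0063,"dy": -0.0208,"dz": 0,"twist": 0},
    {"jaw": -1,"dx": 0.0063,"dy": -0.0208,"dz": 0,"twist": 0},
    {"jaw": -1,"dx": 0.0063,"dy": -0.0208,"dz": 0,"twist": 0},
    {"jaw": -1,"dx": 0.0063,"dy": -0.0208,"dz": 0,"twist": 0},
    {"jaw": -1,"dx": 0.0063,"dy": -0.0208,"dz": 0,"twist": 0},
    {"jaw": -1,"dx": 0.0063,"dy": -0.0208,"dz": 0,"twist": 0},
    {"jaw": -1,"dx": 0.0063,"dy": -0.0208,"dz": 0,"twist": 0},
    {"jaw": -1,"dx": 0.0063,"dy": -0.0208,"dz": 0,"twist": 0},
    {"jaw": -1,"dx": 0.005,"dy": -0.017,"dz": 0,"twist": 0},
  ],
)

```text
t: 10.52
eef_pos: [0.4707, -0.2232, 0.3173]
ee_rot: [-3.141, 0.0, -2.952]
force: [-0.2, 0.6, -0.4]
width: 0.012
gripper_force: 25.0
```

Emit:
move_arm(
  increments=[
    {"jaw": -1,"dx": 0.0018,"dy": -0.006,"dz": 0,"twist": 0},
    {"jaw": -1,"dx": 0,"dy": 0,"dz": 0,"twist": -0.07},
    {"jaw": -1,"dx": 0,"dy": 0,"dz": 0,"twist": -0.07},
    {"jaw": -1,"dx": 0,"dy": 0,"dz": 0,"twist": -0.069},
    {"jaw": -1,"dx": 0,"dy": 0,"dz": 0,"twist": 0},
    {"jaw": -1,"dx": 0,"dy": 0,"dz": 0,"twist": 0},
    {"jaw": -1,"dx": 0,"dy": 0,"dz": 0,"twist": 0},
  ],
)

```text
t: 11.1
eef_pos: [0.4713, -0.2274, 0.3173]
ee_rot: [-3.142, 0.0, -2.744]
force: [-0.4, 0.6, -0.0]
width: 0.0119
gripper_force: 25.0
```

```bash
python3 - <<'E'
from h import *
import cv2
s=arm.get_state();p=s['eef_pos'];y=s['ee_rot'][2];print(s['t'],p,s['ee_rot'],s['width'],s['gripper_force'])
for c in('side','top','wrist'):
    im=arm.grab_frame(c);cv2.imwrite(f'pics/over_{c}.png',im)
    for n in('infuser_grip','infuser_base','mug_rim','mug'): print(c,n,[(np.round(d['position'],4).tolist(),round(d['score'],2)) for d in arm.pinpoint(c,n)[:2]])
np.save('overT.npy',arm.camera_info('wrist'))
a,b=cv2.imread('pics/over_side.png'),cv2.imread('pics/over_wrist.png')
cv2.imwrite('pics/over.png',np.hstack([a[200:360,130:330].repeat(2,0).repeat(2,1),b[100:420,100:500]]))
E
```

```text
11.1 [ 0.4712607  -0.22739584  0.31727578] [-3.14154167e+00  1.65534630e-04 -2.74398346e+00] 0.011857045770917582 24.976055324077606
side infuser_grip [([0.4726, -0.228, 0.2707], 0.64)]
side infuser_base [([0.4716, -0.2282, 0.1596], 0.64)]
side mug_rim [([0.4726, -0.2324, 0.0861], 0.83), ([0.5314, -0.0212, 0.003], 0.4)]
side mug [([0.4575, -0.2384, -0.0012], 0.68)]
top infuser_grip [([0.4698, -0.2302, 0.2654], 0.62)]
top infuser_base [([0.4732, -0.2268, 0.1569], 0.52)]
top mug_rim []
top mug [([0.4607, -0.2401, 0.0007], 0.62)]
wrist infuser_grip [([0.4701, -0.2239, 0.2658], 0.69)]
wrist infuser_base [([0.4736, -0.2283, 0.1605], 0.88), ([0.4702, -0.2245, 0.1588], 0.74)]
wrist mug_rim [([0.4733, -0.2325, 0.0864], 0.78)]
wrist mug [([0.4609, -0.2417, -0.0011], 0.65)]
```

View pics/over.png

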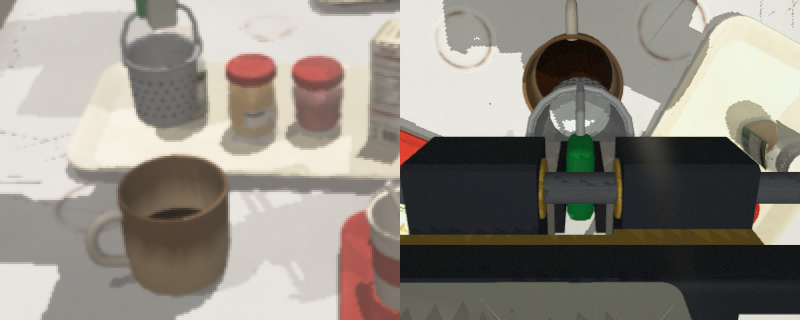

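The infuser hangs upright just above the mug (handle at the top of the wrist crop, in line with the arch). A small correction is left, then the descent.

Emit:
move_arm(
  increments=[
    {"jaw": -1,"dx": 0.002,"dy": -0.0064,"dz": 0,"twist": 0},
    {"jaw": -1,"dx": 0,"dy": 0,"dz": 0,"twist": 0},
    {"jaw": -1,"dx": 0,"dy": 0,"dz": 0.008,"twist": 0},
    {"jaw": -1,"dx": 0,"dy": 0,"dz": 0.01,"twist": 0},
    {"jaw": -1,"dx": 0,"dy": 0,"dz": 0.01,"twist": 0},
    {"jaw": -1,"dx": 0,"dy": 0,"dz": 0.01,"twist": 0},
    {"jaw": -1,"dx": 0,"dy": 0,"dz": 0.008,"twist": 0},
    {"jaw": -1,"dx": 0,"dy": 0,"dz": 0.005,"twist": 0},
    {"jaw": -1,"dx": 0,"dy": 0,"dz": 0.003,"twist": 0},
    {"jaw": -1,"dx": 0,"dy": 0,"dz": 0,"twist": 0},
    {"jaw": -1,"dx": 0,"dy": 0,"dz": 0,"twist": 0},
    {"jaw": -1,"dx": 0,"dy": 0,"dz": 0,"twist": 0},
  ],
)

```text
t: 12.85
eef_pos: [0.4725, -0.2342, 0.2636]
ee_rot: [-3.141, 0.001, -2.742]
force: [-0.3, 0.4, -0.7]
width: 0.0117
gripper_force: 25.0
```

```bash
python3 - <<'E'
from h import *
import cv2
s=arm.get_state();p=s['eef_pos'];y=s['ee_rot'][2];print(s['t'],p,s['ee_rot'],s['width'],s['gripper_force'])
for c in('side','top','wrist'):
    im=arm.grab_frame(c);cv2.imwrite(f'pics/fin_{c}.png',im)
    for n in('infuser_grip','infuser_base','mug_rim','mug'): print(c,n,[(np.round(d['position'],4).tolist(),round(d['score'],2)) for d in arm.pinpoint(c,n)[:2]])
a,b=cv2.imread('pics/fin_side.png'),cv2.imread('pics/fin_wrist.png')
cv2.imwrite('pics/fin.png',np.hstack([a[200:360,130:330].repeat(2,0).repeat(2,1),b[100:420,100:500]]))
E
```

```text
12.85 [ 0.47254708 -0.23418748  0.2636362 ] [-3.14103252e+00  6.24126990e-04 -2.74169329e+00] 0.011695378623854428 24.97612327337265
side infuser_grip [([0.4715, -0.2316, 0.2164], 0.85), ([0.531, -0.0221, 0.001], 0.42)]
side infuser_base [([0.4746, -0.2304, 0.1089], 0.68), ([0.4733, -0.2318, 0.1052], 0.65)]
side mug_rim [([0.476, -0.2298, 0.0905], 0.57)]
side mug [([0.4588, -0.2401, -0.0003], 0.85)]
top infuser_grip [([0.4703, -0.2345, 0.2093], 0.43)]
top infuser_base [([0.4725, -0.2329, 0.1042], 0.66), ([0.4585, -0.2445, -0.0011], 0.44)]
top mug_rim [([0.4719, -0.2357, 0.1071], 0.66)]
top mug [([0.4595, -0.2445, -0.0016], 0.64)]
wrist infuser_grip [([0.4696, -0.234, 0.2145], 0.85)]
wrist infuser_base [([0.4729, -0.2329, 0.1076], 0.82)]
wrist mug_rim []
wrist mug [([0.4571, -0.2435, -0.0024], 0.68)]
```

View pics/fin.png

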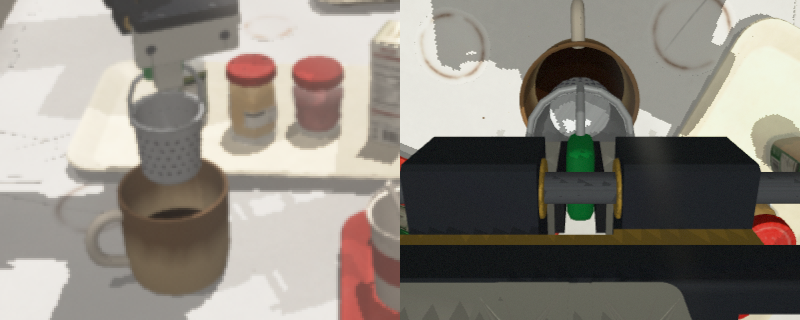

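The infuser is centred, with its arch in line with the handle and its underside about 17 mm above the rim. I'm handing the job in.

```bash
python3 -c "
from station import arm
print(arm.job_done())"
```

```text
the job is handed in; nothing more can be done
None
```

I handed the job in with the infuser gripped and still above the mug, its underside about 17 mm above the rim, centred to within about 2 mm by the camera estimates and its arch in line with the handle; no verdict came back.

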